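# Feed three washers through the gate into the slot

### The arm

A 7-joint arm with a two-finger parallel gripper is mounted at the origin on a cart in front of the work surface, level with it; the furniture and walls round the work are solid. World frame = base frame: x ahead of the robot, y to its left, z up, the work surface at z = 0. Lengths are in m, angles in rad, forces in N, time in s.
With the tool pointing down it reaches from about 0.35 to 0.9 m from the base axis. Payload 8.1 kg.
Tool frame: the origin (TCP) lies midway between the tips of the shut fingers; the grasp point (between the pads) lies 19 mm behind it; z points along the fingers, x is the direction in which the jaws open and shut, and the axes are right-handed (so a half turn about z gives the same grasp; the last joint's range is limited). The gripper opens to 92 mm and grips with 3 to 60 N. Pads are 19 mm wide; open, the fingers measure 130 mm over their backs; the gripper's body (75 mm by 190 mm) begins 47 mm behind the grasp point.
Start: joints at [1.22, 0.434, 0.025, 1.573, -0.012, 1.134, -0.075], TCP at [0.153, -0.606, 0.227] pointing down, gripper open.
Joint ranges: [-2.62, 2.62], [-0.44, 2.09], [-1.27, 1.32], [0.08, 2.57], [-1.32, 4.46], [0.12, 2], [-2.74, 2.74]. Speed limits (rad/s): [2.22, 2.22, 3.01, 3.01, 3.14, 3.14, 3.14].

### API

Orientations are given as a rotation vector (axis times angle).
In Python, from cell import arm gives the robot as it stands.
- The arm moves only by the tool jog_arm, never from a script. Its argument "commands" is a list of rows, each an object with "translation": the shift along the tool's x, y, z in mm, a list of three; "turn": the turn, a rotation vector about the tool's x, y, z in rad, a list of three. A call has 1 to 12 rows; each row is the pose to reach, as a shift and turn from the pose commanded when the call began, along the tool's axes at that moment; what a row does not reach only later rows make up. A row lasts 1/12 s, in which the tool goes at most 41.7 mm and 7.16 degrees, less where a joint would pass 70% of its speed; a pose out of reach is approached as far as the arm can. A call with a gripper value outside its range is refused whole. "claw" is the closure, from -1 (fully open) to 1 (shut), so that 0 is half open, set as the call begins (left out, the last holds). The fingers move at their own pace and stop on an object; "grip_force" is the grip in N (left out, the last holds). Time passes only in rows, so rows that repeat a pose let the fingers close. It gives the time, the measured TCP pose, the force and the opening at its end, in the units of the state.
- arm.observe(): the state, without advancing time (a new reading comes with each control period).
- arm.get_image(name): name is "scene" or "top" or "wrist"; returns the picture (384x512x3 uint8, blue, green, red); there is no depth.
- arm.camera_info(name): a dict with "vertical_fov" (degrees; the focal length in pixels is half the picture's height over the tangent of half this angle, whatever the lens; pixels are square), "cx", "cy" (the principal point, pixels), "eye" and "rotation" of the camera in the world. Camera axes: x right, y up, looking along -z (the intrinsics and any distortion apply to the point x, -y, -z); pixel columns grow to the right and rows downward; lengths in m; the calibration is good to about 2 mm. A picture is of the moment at which its call begins: read the wrist's pose just before it. camera_info takes no time and is no camera call; for the wrist camera it gives the pose at the moment of the call.
- arm.sign_off(): hands the job in, once; it reports no verdict.
Trained networks look in the newest picture that a camera, given by its name, has taken for a name from the list of things; names that differ only in an ending like _2 or _b are one class to them, and where a whole thing is asked for, a point or a joint stands for the part that bears it (a point fixed in the world has none). Each returns a list of dicts, best first, with "confidence" (0 to 1); they miss things now and then, are a little off and sometimes report something else, mostly with a low value. They report only what shows in the picture. A call takes as long as a camera call.
- arm.trace(camera, query): "region" (384x512 bool, what is visible of it) and "box" ([left, top, width, height] in pixels, round what is visible of it).
- arm.landmark_of(camera, query): "at" ([column, row] in pixels: a listed point, or the origin of a listed thing).
The state is a dict: "clock": time; "joints": joint angles; "dq": joint speeds; "joint_efforts": joint torques, N m; "position": TCP position; "ee_rot": TCP orientation; "force": force on the tool from outside, world axes, zero at the start; "ft_torque": the same for the moment, N m; "width": opening from 0.0 (shut) to 1.0 (fully open).
Only numpy, scipy, OpenCV 4.12 (cv2) and the standard library are available. Lean on these libraries where they do the work, as an engineer would, in place of code of your own. Each camera call takes 0.05 s, during which the arm holds its last target. There are 200 camera calls.

### The job

With the fingertips, push the three steel washers along the wooden feed board, one at a time through the narrow gate at the tip of its V fence, so that each drops into the slot behind the gate and all three lie at rest down in it. Only push them: do not pick up or lift any washer or take it over a fence, and leave the other things on the bench where they are.

Things in the scene. Friction and masses are not known exactly. Their poses are not given: they have to be found in the camera images.
- board: Feed board fixed to the bench: light plywood, dark fences 8 mm thick, 14 mm above its floor. Origin: on the bench top under the middle of the gate's entry; x points through the gate to the slot, y left, z up. Level floor 52 mm above the origin, from the rear fence (x = -185 mm) to x = +8, side fences at y = +-105; from x = -81 two 45-degree fences close in to the gate: free half width at x is 24 - x (mm)
- gate (a point): Middle of the gate's entry, on the floor (board frame: x 0, y 0, z 52 mm). The gate is 48 mm wide (y -24 to +24) and runs from x = 0 to +8 mm, where the floor ends at the slot. A washer tips into the slot once its centre is well past x = +8 mm; pushing its rear edge on to x = 0 to +8 mm makes sure that it drops
- slot (a point): Centre of the slot's bottom (board frame: x 43, y 0, z 6 mm). The slot is an open pocket behind the gate, x = +8 to +78 mm, 80 mm wide, 46 mm deep below the floor, with fences 14 mm above the floor on its other three sides; dropped washers may lie or lean in it any way
- washer_1: Flat steel washer, outside diameter 38 mm, hole 17 mm, 6 mm thick, 35 g, lying loose on the board's floor well before the gate. Origin: centre of its underside; z is its axis. Polished and oiled: it slides easily (friction about 0.2). The three are alike and may be fed in any order.
- washer_2: Flat steel washer, outside diameter 38 mm, hole 17 mm, 6 mm thick, 35 g, lying loose on the board's floor well before the gate. Origin: centre of its underside; z is its axis. Polished and oiled: it slides easily (friction about 0.2). The three are alike and may be fed in any order.
- washer_3: Flat steel washer, outside diameter 38 mm, hole 17 mm, 6 mm thick, 35 g, lying loose on the board's floor well before the gate. Origin: centre of its underside; z is its axis. Polished and oiled: it slides easily (friction about 0.2). The three are alike and may be fed in any order.
- gouge_bench_1: bystander: spoon gouge, about 225 mm long, lying on the bench to the left
- clog_small: bystander: small wooden clog, 184 mm long, 58 mm high, on the bench to the left
- mallet: bystander: wooden mallet, 229 mm long, 73 mm high, on the bench to the right
- the_hand_brush: bystander: bench brush with a wooden back, 123 mm long, 39 mm high, on the bench to the right
- billet: bystander: pale split block of beech, 104 mm long, 46 mm high, on the bench to the right
- glue_pot: bystander: dark iron pot with a side handle, 70 mm high, at the back of the bench
- awl: bystander: awl with a pear-shaped wooden handle, 128 mm long, 35 mm high, to the right of the board
- nail_cup: bystander: glazed cup of nails, 70 mm across, 62 mm high, at the back of the bench

How it is judged:
By the outcome, as a careful person would: the job done as asked, in the order asked, and still so for the second after the job is handed in, with the robot touching nothing.
It also fails if it takes over 72 s, if anything falls off the work surface, if the arm or the gripper's body presses on something with over 40 N, if the wrist force passes 120 N, or if a joint passes its speed limit or range.

## Working session

There is one attempt and no reset: what is moved stays moved. The work goes in short steps, Python scripts to look and compute and a tool call to move; the robot and the scene stay as the last step left them, time stands still between calls to the robot, and variables do not carry over. Pictures are saved under pics/ and viewed, about 8 in all and at most 12, crops included, and the job is handed in when it is done.

Besides the shell and the picture viewer there is one more tool, called after "Request:" as name(argument=value, ...) on one line, values as JSON. jog_arm: Moves the arm, as the interface text tells. Its arguments: {"type":"object","properties":{"commands":{"type":"array","items":{"type":"object","properties":{"translation":{"type":"array","items":{"type":"number"}},"turn":{"type":"array","items":{"type":"number"}}}}},"claw":{"type":"number"},"grip_force":{"type":"number"}},"required":["commands"]}

```bash
ls; mkdir -p pics; cat > h.py <<'E'
import numpy as np, cv2
from cell import arm
from scipy.spatial.transform import Rotation as R
def ray(cam,px):
    i=arm.camera_info(cam); f=192/np.tan(np.radians(i["vertical_fov"])/2)
    d=np.array([(px[0]-i["cx"])/f,-(px[1]-i["cy"])/f,-1.]); return np.array(i["eye"]),np.array(i["rotation"])@d
def at_z(cam,px,z):
    e,d=ray(cam,px); return e+d*(z-e[2])/d[2]
def proj(cam,p):
    i=arm.camera_info(cam); f=192/np.tan(np.radians(i["vertical_fov"])/2)
    c=np.array(i["rotation"]).T@(np.array(p)-np.array(i["eye"])); return np.array([i["cx"]+f*c[0]/-c[2], i["cy"]+f*c[1]/c[2]])
E
python3 - <<'E'
from h import *
s=arm.observe();print(s)
for c in("top","scene"):
    i=arm.camera_info(c);print(c,i)
    cv2.imwrite(f"pics/{c}0.png",arm.get_image(c))
for q in("gate","slot","board"):
    for d in arm.landmark_of("top",q)[:2]: print(q,d,at_z("top",d["at"],{"gate":.052,"slot":.006,"board":0}[q]))
for d in arm.trace("top","washer_1")[:5]:
    b=d["box"]; m=d["region"]; ys,xs=np.nonzero(m); p=(b[0]+b[2]/2,b[1]+b[3]/2)
    print(d["confidence"],b,at_z("top",p,.055))
for d in arm.landmark_of("top","washer_1")[:5]: print(d,at_z("top",d["at"],.052))
E
```

```text
pics
{'clock': 0.0, 'joints': array([ 1.22039783,  0.43523347,  0.02497869,  1.57407678, -0.01159049,
        1.13398152, -0.07512793]), 'dq': array([ 1.54080504e-04, -2.54918499e-04,  1.86564000e-04,  4.82604312e-04,
        9.57123166e-05, -4.43450192e-05, -1.35135357e-03]), 'joint_efforts': array([ 2.69408365e-04, -6.67857814e+01,  9.85306688e-01, -3.14465797e+01,
       -6.04925863e-02,  4.29543585e-02,  1.72808868e-04]), 'position': array([ 0.15311164, -0.60544408,  0.22594638]), 'ee_rot': array([-2.47819338e+00,  1.92949343e+00,  2.06388369e-03]), 'force': array([0.25945348, 0.44745437, 0.68075275]), 'ft_torque': array([-0.00889037,  0.0559596 ,  0.0251096 ]), 'width': 0.9993299810248235}
top {'vertical_fov': 45.940174777234375, 'cx': 260.5733407480713, 'cy': 192.38283776771112, 'eye': array([ 0.34703873, -0.02277513,  1.38508127]), 'rotation': array([ 0.14316585, -0.15903986, -1.57261792])}
scene {'vertical_fov': 52.88983784255909, 'cx': 251.8143134470256, 'cy': 190.66135640663725, 'eye': array([-0.10004411,  0.70193313,  1.08543881]), 'rotation': array([ 0.38068033, -0.90721318, -2.22481735])}Traceback (most recent call last):
  File "<stdin>", line 7, in <module>
  File "h.py", line 8, in at_z
    e,d=ray(cam,px); return e+d*(z-e[2])/d[2]
                                         ~^^^
IndexError: invalid index to scalar variable.
```

View pics/top0.png

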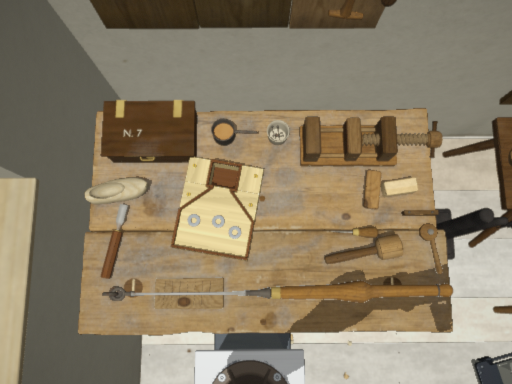

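View pics/scene0.png

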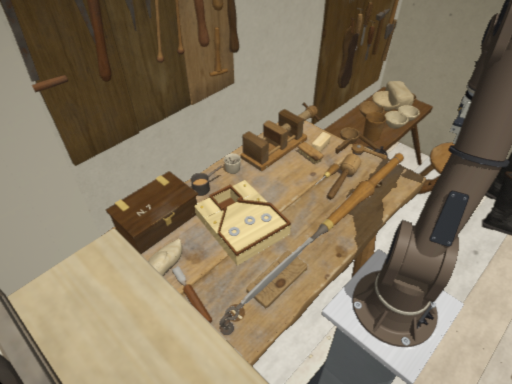

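The top view shows the board with its gate near (226,188), the slot at (226,176), and washers near (194,220), (218,221) and (235,232). The rotation is a rotation vector, so I'll fix the helper.

```bash
sed -i 's/np.array(i\["rotation"\])@d/R.from_rotvec(i["rotation"]).as_matrix()@d/; s/np.array(i\["rotation"\]).T@/R.from_rotvec(i["rotation"]).as_matrix().T@/' h.py
python3 - <<'E'
from h import *
Z={"gate":.052,"slot":.006,"board":0}
ims={c:arm.get_image(c) for c in("top","scene")}
for c in ims:
    for q in Z:
        for d in arm.landmark_of(c,q)[:2]: print(c,q,d["confidence"],np.round(d["at"],1),at_z(c,d["at"],Z[q]).round(4))
    for d in arm.trace(c,"washer_1")[:5]:
        ys,xs=np.nonzero(d["region"]); b=d["box"]; 
        print(c,'tr',d["confidence"],b,at_z(c,(b[0]+b[2]/2-.5,b[1]+b[3]/2-.5),.055).round(4))
    for d in arm.landmark_of(c,"washer_1")[:5]: print(c,'lm',d["confidence"],np.round(d["at"],1),at_z(c,d["at"],.052).round(4))
t=ims["top"][145:265,160:280]; s=ims["scene"][170:270,180:300]
cv2.imwrite("pics/crop.png",np.hstack([cv2.resize(t,(400,400),interpolation=2),cv2.resize(s,(400,400),interpolation=2)]))
s=arm.observe(); print(R.from_rotvec(s["ee_rot"]).as_matrix().round(3))
E
```

```text
top gate 0.77 [220.2 188.2] [0.62   0.0837 0.052 ]
top slot 0.62 [229.3 181.4] [0.6509 0.0593 0.006 ]
top board 0.57 [223.4 193.9] [0.6125 0.0778 0.    ]
top tr 0.68 [210.1, 213.4, 14.3, 11.5] [0.5276 0.0929 0.055 ]
top tr 0.68 [229.6, 228.0, 11.2, 8.9] [0.4879 0.0397 0.055 ]
top lm 0.49 [218.7 223.8] [0.5127 0.0872 0.052 ]
top lm 0.45 [231.1 230.7] [0.492  0.0505 0.052 ]
top lm 0.45 [194.4 219.3] [0.5265 0.1592 0.052 ]
scene gate 0.87 [231.8 207.6] [0.6097 0.0906 0.052 ]
scene slot 0.77 [228.5 208. ] [0.6488 0.0734 0.006 ]
scene board 0.75 [233.7 216.6] [0.6079 0.0859 0.    ]
scene board 0.31 [267.9 218. ] [0.5119 0.0032 0.    ]
scene tr 0.56 [230.7, 227.6, 9.3, 5.4] [0.5264 0.1555 0.055 ]
scene lm 0.59 [267.6 218.8] [0.4809 0.0401 0.052 ]
scene lm 0.45 [249.4 221.6] [0.5179 0.0934 0.052 ]
scene lm 0.38 [234.1 229.9] [0.5298 0.156  0.052 ]
[[ 0.245 -0.969  0.   ]
 [-0.969 -0.245 -0.   ]
 [ 0.    -0.    -1.   ]]
```

View pics/crop.png

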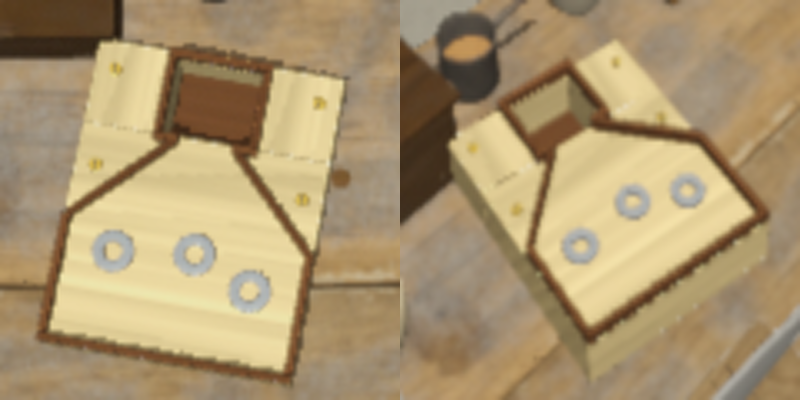

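```bash
cat >> h.py <<'E'
from scipy.optimize import least_squares
def b2w(b,P):
    P=np.atleast_2d(P).astype(float)/1000; c,s=np.cos(b[2]),np.sin(b[2])
    return np.c_[b[0]+c*P[:,0]-s*P[:,1], b[1]+s*P[:,0]+c*P[:,1], P[:,2]]
def w2b(b,p):
    c,s=np.cos(b[2]),np.sin(b[2]); d=np.array(p)[:2]-b[:2]; return np.array([c*d[0]+s*d[1],-s*d[0]+c*d[1]])*1000
E
python3 - <<'E'
from h import *
P=[(-193,113,66),(-193,-113,66),(86,48,66),(86,-48,66),(-81,105,66),(-81,-105,66)]
T=np.array([(40,336),(291,381),(168,50),(272,68),(74,213),(304,257)])*.3+[159.65,144.65]
S=np.array([(590,338),(768,215),(572,60),(608,124),(534,248),(696,142)])-[400,0]
S=S*[.3,.25]+[179.65,169.6]
def res(b,cs=("top","scene")):
    W=b2w(b,P); r=[]
    for c,U in(("top",T),("scene",S)):
        if c in cs: r+=[proj(c,w)-u for w,u in zip(W,U)]
    return np.ravel(r)
for cs in(("top",),("scene",),("top","scene")):
    o=least_squares(res,[.61,.08,-.2],args=(cs,),loss="soft_l1",x_scale=[.01,.01,.1]); print(cs,o.x.round(4),o.fun.reshape(-1,2).round(1).tolist())
b=o.x
W=np.array([(113,250),(194,254),(249,290)])*.3+[159.65,144.65]
W2=(np.array([(579,246),(632,202),(688,190)])-[400,0])*[.3,.25]+[179.65,169.6]
for u,v in zip(W,W2):
    p=at_z("top",u,.057);q=at_z("scene",v,.057); print(p.round(4),q.round(4),w2b(b,p).round(1),w2b(b,q).round(1))
E
```

```text
('top',) [ 0.616   0.0803 -0.1767] [[-1.4, 1.0], [0.3, 0.8], [0.5, -1.3], [0.7, -1.5], [-1.1, 0.7], [0.3, -0.5]]
('scene',) [ 0.6063  0.0695 -0.2592] [[-1.4, -0.4], [3.2, 1.9], [-17.5, 8.1], [-5.6, -17.3], [1.3, -2.4], [4.8, 0.2]]
('top', 'scene') [ 0.6144  0.0799 -0.1866] [[-1.8, 1.1], [-0.4, 1.6], [0.9, -0.9], [1.1, -0.7], [-1.2, 0.8], [0.1, 0.3], [-0.5, -0.1], [1.2, -1.0], [-22.1, 9.7], [-11.0, -16.9], [0.0, -1.2], [1.3, -1.3]]
[0.5249 0.161  0.057 ] [0.5248 0.164  0.057 ] [-103.   63.] [-103.6   66. ]
[0.5208 0.0894 0.057 ] [0.5201 0.0919 0.057 ] [-93.7  -8.1] [-94.9  -5.8]
[0.4886 0.0407 0.057 ] [0.4873 0.0414 0.057 ] [-116.4  -62. ] [-117.8  -61.5]
```

```bash
cat >> h.py <<'E'
def Rw(a): # tool down, push direction (tool -y) at world angle a
    y=-np.array([np.cos(a),np.sin(a),0]); z=np.array([0,0,-1.]); return np.c_[np.cross(y,z),y,z]
def plan(p,a,off=(0,0,0)): # shift(mm)/turn to world p(m), angle a
    s=arm.observe(); M=R.from_rotvec(s["ee_rot"]).as_matrix()
    t=M.T@(np.array(p)-s["position"])*1000; r=R.from_matrix(M.T@Rw(a)).as_rotvec()
    print("t",t.round(1).tolist(),"turn",r.round(3).tolist())
E
python3 - <<'E'
from h import *
s=arm.observe(); i=arm.camera_info("wrist"); M=R.from_rotvec(s["ee_rot"]).as_matrix()
print((M.T@(i["eye"]-s["position"])).round(3),(M.T@R.from_rotvec(i["rotation"]).as_matrix()).round(2),i["vertical_fov"])
plan([.47,.085,.30],-.18)
E
```

```text
[ 0.001 -0.079 -0.158] [[ 1.   -0.    0.  ]
 [-0.   -0.96 -0.29]
 [ 0.    0.29 -0.96]] 62.79559961817064
t [-592.2, -476.4, -73.3] turn [-0.0, -0.0, 0.428]
```

Request:
jog_arm(commands=[{"translation": [0, 0, -50], "turn": [0, 0, 0]}, {"translation": [-300, -200, -70], "turn": [0, 0, 0.2]}, {"translation": [-300, -200, -70], "turn": [0, 0, 0.2]}, {"translation": [-300, -200, -70], "turn": [0, 0, 0.2]}, {"translation": [-592, -476, -70], "turn": [0, 0, 0.428]}, {"translation": [-592, -476, -70], "turn": [0, 0, 0.428]}, {"translation": [-592, -476, -70], "turn": [0, 0, 0.428]}, {"translation": [-592, -476, -70], "turn": [0, 0, 0.428]}, {"translation": [-592, -476, -70], "turn": [0, 0, 0.428]}, {"translation": [-592, -476, -70], "turn": [0, 0, 0.428]}, {"translation": [-592, -476, -70], "turn": [0, 0, 0.428]}, {"translation": [-592, -476, -70], "turn": [0, 0, 0.428]}], claw=0.74)

```text
clock: 1.75
position: [0.3379, -0.189, 0.2883]
ee_rot: [-2.012, 2.413, -0.002]
force: [1.1, -0.8, -0.8]
width: 0.176
```

```bash
python3 - <<'E'
from h import *
print(arm.observe())
plan([.60,.085,.27],-.18)
E
```

```text
{'clock': 1.75, 'joints': array([ 6.32974990e-01,  9.60679489e-04, -2.58726469e-01,  1.98118970e+00,
        8.21333109e-04,  1.15830962e+00, -1.37739437e+00]), 'dq': array([-0.63806215, -0.06061453, -0.63114662,  0.02112156, -0.01517635,
        0.02857809, -1.25480317]), 'joint_efforts': array([ 5.53963602e+00, -3.32911062e+01,  2.21959122e+00, -3.05870712e+01,
        7.57384143e-03,  2.97113964e-01,  2.72327095e+00]), 'position': array([ 0.33792869, -0.18904409,  0.28828623]), 'ee_rot': array([-2.01209155e+00,  2.41254264e+00, -1.98683980e-03]), 'force': array([ 1.06089375, -0.76097265, -0.7673764 ]), 'ft_torque': array([-0.02282516, -0.10903786, -0.05995144]), 'width': 0.1755176524757196}
t [-316.7, -208.6, 18.3] turn [-0.001, -0.001, -0.001]
```

Request:
jog_arm(commands=[{"translation": [-316, -208, 18]}, {"translation": [-316, -208, 18]}, {"translation": [-316, -208, 18]}, {"translation": [-316, -208, 18]}, {"translation": [-316, -208, 18]}, {"translation": [-316, -208, 18]}, {"translation": [-316, -208, 18]}, {"translation": [-316, -208, 18]}, {"translation": [-316, -208, 18]}, {"translation": [-316, -208, 18]}, {"translation": [-316, -208, 18]}, {"translation": [-316, -208, 18]}])

```text
schema error: expected keys translation, turn
```

```bash
python3 - <<'E'
from h import *
s=arm.observe();print(s["clock"],s["position"],np.abs(s["dq"]).max(),s["joints"])
im=arm.get_image("wrist"); cv2.imwrite("pics/w1.png",cv2.resize(im,(800,600),interpolation=2))
i=arm.camera_info("wrist"); np.savez("w1.npz",**{k:i[k] for k in i})
E
```

```text
1.75 [ 0.33792869 -0.18904409  0.28828623] 1.2548031667211013 [ 6.32974990e-01  9.60679489e-04 -2.58726469e-01  1.98118970e+00
  8.21333109e-04  1.15830962e+00 -1.37739437e+00]
```

View pics/w1.png

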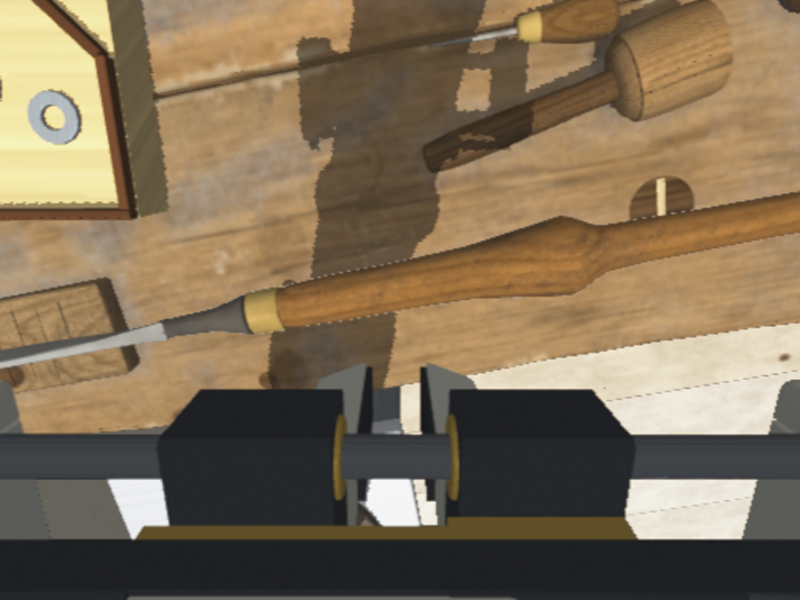

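The board's right-hand rear corner is at the top left, with a washer at (54,117), and the fingertips at (395,380). The jog was refused because its rows had no "turn", so I'll repeat it with that key.

Request:
jog_arm(commands=[{"translation": [-316, -208, 18], "turn": [0, 0, 0]}, {"translation": [-316, -208, 18], "turn": [0, 0, 0]}, {"translation": [-316, -208, 18], "turn": [0, 0, 0]}, {"translation": [-316, -208, 18], "turn": [0, 0, 0]}, {"translation": [-316, -208, 18], "turn": [0, 0, 0]}, {"translation": [-316, -208, 18], "turn": [0, 0, 0]}, {"translation": [-316, -208, 18], "turn": [0, 0, 0]}, {"translation": [-316, -208, 18], "turn": [0, 0, 0]}, {"translation": [-316, -208, 18], "turn": [0, 0, 0]}, {"translation": [-316, -208, 18], "turn": [0, 0, 0]}, {"translation": [-316, -208, 18], "turn": [0, 0, 0]}, {"translation": [-316, -208, 18], "turn": [0, 0, 0]}])

```text
clock: 2.8
position: [0.5986, 0.0823, 0.2693]
ee_rot: [2.012, -2.411, -0.0]
force: [-0.6, -0.2, 0.3]
width: 0.128
```

```bash
python3 - <<'E'
from h import *
s=arm.observe();print(s["clock"],s["position"],np.abs(s["dq"]).max(),s["joints"])
im=arm.get_image("wrist"); cv2.imwrite("pics/w2.png",cv2.resize(im,(800,600),interpolation=2))
for d in arm.trace("wrist","washer_1")[:5]:
    b=d["box"]; print(d["confidence"],b,at_z("wrist",(b[0]+b[2]/2-.5,b[1]+b[3]/2-.5),.055).round(4))
for q,z in(("gate",.052),("washer_1",.052)):
  for d in arm.landmark_of("wrist",q)[:4]: print(q,d["confidence"],np.round(d["at"],1),at_z("wrist",d["at"],z).round(4))
E
```

```text
2.8 [0.59856141 0.08228531 0.26931874] 0.02801000793283828 [ 0.09745856  0.41588288 -0.46572241  1.53285684  0.19319296  1.23994094
 -2.14792925]
0.86 [244.9, 215.6, 28.0, 22.5] [0.5235 0.087  0.055 ]
0.65 [189.0, 221.2, 30.2, 26.9] [0.5256 0.1583 0.055 ]
0.63 [290.8, 232.0, 24.0, 12.6] [0.4976 0.0339 0.055 ]
gate 0.71 [297.4 242.5] [0.4907 0.0409 0.052 ]
gate 0.58 [249.3 153.6] [0.617  0.0813 0.052 ]
washer_1 0.91 [258.2 229.3] [0.5184 0.0882 0.052 ]
washer_1 0.62 [202.7 234.3] [0.5245 0.1604 0.052 ]
washer_1 0.16 [ 60.2 280.2] [0.4933 0.3669 0.052 ]
```

View pics/w2.png

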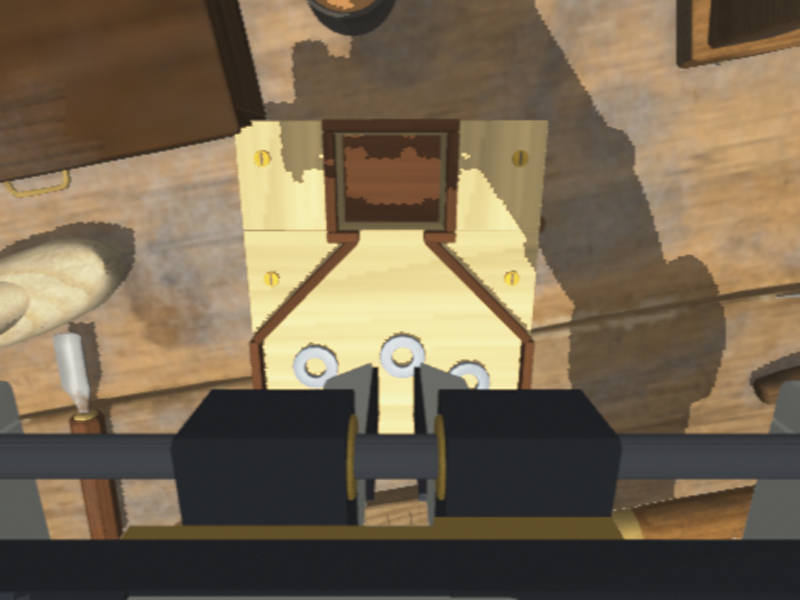

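The wrist view has the board square to the tool: slot outer corners at (323,120) and (460,119), gate edges at (359,232) and (425,232), washers at (316,366), (402,355) and (468,376). I'll fit the board pose to those.

```bash
python3 - <<'E'
from h import *
P=[(86,48,66),(86,-48,66),(-81,105,66),(-81,-105,66),(8,24,66),(8,-24,66)]
U=np.array([(323,120),(460,119.5),(263,343),(525,342),(359,232),(425,232)])/1.5625-.2
f=lambda b:np.ravel([proj("wrist",w)-u for w,u in zip(b2w(b,P),U)])
o=least_squares(f,[.615,.08,-.18],x_scale=[.01,.01,.1],loss="soft_l1");b=o.x
print(b.round(4),o.fun.reshape(-1,2).round(1).tolist())
for u in[(316,366),(402,355.5),(468,381)]:
    p=at_z("wrist",np.array(u)/1.5625-.2,.058); print(p.round(4),w2b(b,p).round(1))
s=arm.observe(); print(w2b(b,s["position"]),R.from_rotvec(s["ee_rot"]).as_matrix()[:,1])
E
```

```text
[ 0.6172  0.0794 -0.1757] [[-0.7, -0.5], [0.6, -0.7], [-1.7, 1.6], [0.8, 1.3], [0.4, 0.1], [-0.1, -0.2]]
[0.5275 0.1596 0.058 ] [-102.4   63.4]
[0.5239 0.0888 0.058 ] [-93.5  -7. ]
[0.4917 0.0392 0.058 ] [-116.6  -61.5]
[-18.78298472  -1.68727004] [-9.83423168e-01  1.81323958e-01 -7.03692524e-04]
```

```bash
cat >> h.py <<'E'
B=[.6172,.0794,-.176]
def bp(*pts): # pts: (x,y,z mm board, rel. yaw rad)
    for p in pts: plan(b2w(B,p[:3])[0],B[2]+(p[3] if len(p)>3 else 0))
def where():
    s=arm.observe(); print(round(s["clock"],2),"tcp board",w2b(B,s["position"]).round(1),(s["position"][2]*1000).round(1),s["force"].round(1),s["width"].round(3))
E
python3 -c "
from h import *
bp((-132,-7,85),(-132,-7,55),(-100,-6,55),(-60,-3,55),(-19,0,55))"
```

```text
t [5.8, 113.3, 185.3] turn [-0.001, -0.001, -0.006]
t [5.8, 113.3, 215.3] turn [-0.001, -0.001, -0.006]
t [4.6, 81.4, 215.3] turn [-0.001, -0.001, -0.006]
t [1.3, 41.4, 215.3] turn [-0.001, -0.001, -0.006]
t [-1.9, 0.4, 215.3] turn [-0.001, -0.001, -0.006]
```

Request:
jog_arm(commands=[{"translation": [6, 113, 30], "turn": [0, 0, 0]}, {"translation": [6, 113, 60], "turn": [0, 0, 0]}, {"translation": [6, 113, 100], "turn": [0, 0, 0]}, {"translation": [6, 113, 140], "turn": [0, 0, 0]}, {"translation": [6, 113, 175], "turn": [0, 0, 0]}, {"translation": [6, 113, 195], "turn": [0, 0, 0]}, {"translation": [6, 113, 210], "turn": [0, 0, 0]}, {"translation": [6, 113, 215], "turn": [0, 0, 0]}, {"translation": [6, 113, 215], "turn": [0, 0, 0]}, {"translation": [6, 113, 215], "turn": [0, 0, 0]}])

```text
clock: 3.83
position: [0.4875, 0.0969, 0.056]
ee_rot: [-2.01, 2.412, -0.001]
force: [1.3, -0.6, 0.6]
width: 0.128
```

```bash
python3 - <<'E'
from h import *
where()
bp((-100,-6,55),(-60,-3,55),(-19,0,55))
t=arm.get_image("top")[145:265,160:280];w=arm.get_image("wrist")
cv2.imwrite("pics/b1.png",np.hstack([cv2.resize(t,(340,340),interpolation=2),cv2.resize(w,(453,340),interpolation=2)]))
E
```

```text
Traceback (most recent call last):
  File "h.py", line 28, in where
    s=arm.observe(); print(round(s["clock"],2),"tcp board",w2b(B,s["position"]).round(1),(s["position"][2]*1000).round(1),s["force"].round(1),s["width"].round(3))
                                                                                                                                              ^^^^^^^^^^^^^^^^
AttributeError: 'float' object has no attribute 'round'
```

```bash
sed -i 's/s\["width"\].round(3)/round(s["width"],3)/' h.py; python3 - <<'E'
from h import *
where()
bp((-100,-6,55),(-60,-3,55),(-19,0,55))
w=arm.get_image("wrist")
cv2.imwrite("pics/b1.png",cv2.resize(w,(640,480),interpolation=2))
E
```

```text
3.83 tcp board [-130.7   -5.5] 56.0 [ 1.3 -0.6  0.6] 0.128
t [0.3, -30.7, 1.1] turn [-0.002, 0.001, -0.005]
t [-2.9, -70.7, 1.2] turn [-0.002, 0.001, -0.005]
t [-6.1, -111.7, 1.2] turn [-0.002, 0.001, -0.005]
```

View pics/b1.png

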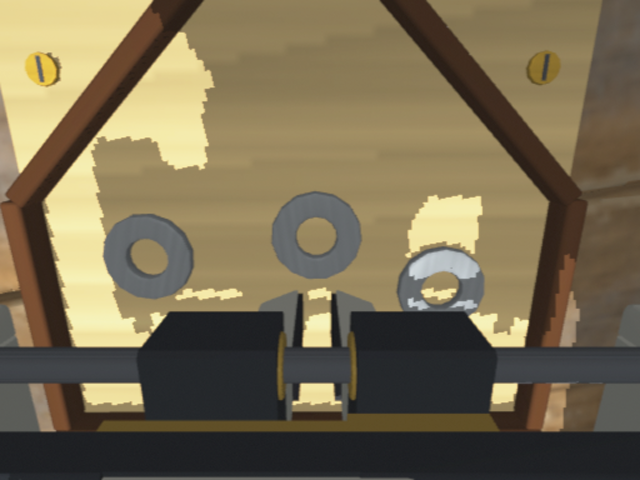

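The fingertips (300–335, 293) sit centred behind the middle washer (316,235), so I'll push it now.

Request:
jog_arm(commands=[{"translation": [0, -8, 1], "turn": [0, 0, 0]}, {"translation": [0, -16, 1], "turn": [0, 0, 0]}, {"translation": [0, -24, 1], "turn": [0, 0, 0]}, {"translation": [-1, -33, 1], "turn": [0, 0, 0]}, {"translation": [-1, -42, 1], "turn": [0, 0, 0]}, {"translation": [-2, -51, 1], "turn": [0, 0, 0]}, {"translation": [-2, -60, 1], "turn": [0, 0, 0]}, {"translation": [-3, -69, 1], "turn": [0, 0, 0]}, {"translation": [-4, -78, 1], "turn": [0, 0, 0]}, {"translation": [-5, -87, 1], "turn": [0, 0, 0]}, {"translation": [-6, -95, 1], "turn": [0, 0, 0]}, {"translation": [-6, -102, 1], "turn": [0, 0, 0]}])

```text
clock: 4.88
position: [0.589, 0.0848, 0.0538]
ee_rot: [-2.013, 2.412, 0.0]
force: [-0.3, -0.7, -0.5]
width: 0.125
```

```bash
python3 - <<'E'
from h import *
where()
bp((-20,0,55),(-7,0,55))
w=arm.get_image("wrist")
cv2.imwrite("pics/b2.png",cv2.resize(w,(640,480),interpolation=2))
E
```

```text
4.88 tcp board [-28.7   0.3] 53.8 [-0.3 -0.7 -0.5] 0.125
t [0.3, -8.7, -1.2] turn [-0.0, 0.0, -0.004]
t [0.3, -21.7, -1.2] turn [-0.0, 0.0, -0.004]
```

View pics/b2.png

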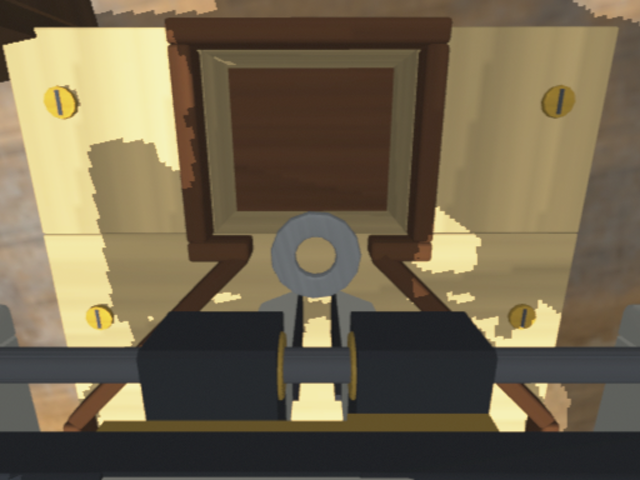

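The washer sits in the gate at (316,255), between the gate edges at 250 and 370. The gate's middle is about 3 mm left of the tool. I'll shut the fingers, shift left and push through.

Request:
jog_arm(commands=[{"translation": [-1, 0, -1], "turn": [0, 0, 0]}, {"translation": [-2, 0, -1], "turn": [0, 0, 0]}, {"translation": [-3, 0, -1], "turn": [0, 0, 0]}, {"translation": [-3, -5, -1], "turn": [0, 0, 0]}, {"translation": [-3, -10, -1], "turn": [0, 0, 0]}, {"translation": [-3, -15, -1], "turn": [0, 0, 0]}, {"translation": [-3, -20, -1], "turn": [0, 0, 0]}, {"translation": [-3, -23, -1], "turn": [0, 0, 0]}, {"translation": [-3, -23, -1], "turn": [0, 0, 0]}], claw=1)

```text
clock: 5.68
position: [0.6121, 0.0831, 0.0547]
ee_rot: [-2.011, 2.413, -0.0]
force: [0.2, -0.0, -0.4]
width: 0.005
```

```bash
sed -i 's/^B=.*/B=[.6176,.0819,-.177]/' h.py; python3 - <<'E'
from h import *
where()
w=arm.get_image("wrist")
cv2.imwrite("pics/b3.png",cv2.resize(w,(640,480),interpolation=2))
# washer A at board coords in new frame; yaw to aim at (-25,0)
for p in([.5275,.1596],[.4917,.0392]):
    c=w2b(B,p); d=np.array([-25,0])-c; a=np.arctan2(d[1],d[0]); u=d/np.hypot(*d); print(c.round(1),a.round(3),u.round(3),(c-u*38).round(1))
E
```

```text
5.68 tcp board [-5.6  0.2] 54.7 [ 0.2 -0.  -0.4] 0.005
[-102.4   60.6] -0.665 [ 0.787 -0.617] [-132.3   84.1]
[-116.4  -64.2] 0.612 [0.818 0.575] [-147.5  -86. ]
```

View pics/b3.png

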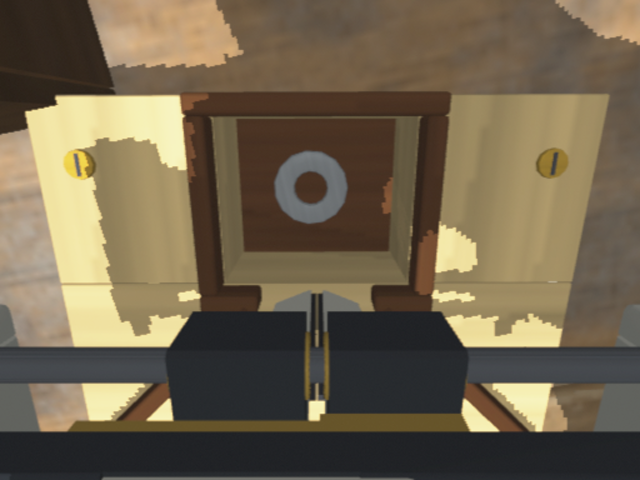

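The first washer lies flat in the slot at (310,187). Next is the left washer: raise, go behind it with the tool yawed −0.33, and set the fingers 14 mm apart.

```bash
python3 -c "
from h import *
print(arm.observe()['joints'].round(2))
bp((-136.5,72.3,95,-.33),(-136.5,72.3,55,-.33))"
```

```text
[ 0.05  0.64 -0.41  1.74  0.33  0.83 -2.26]
t [-71.6, 130.6, -40.3] turn [0.0, -0.0, 0.326]
t [-71.6, 130.6, -0.3] turn [0.0, -0.0, 0.326]
```

Request:
jog_arm(commands=[{"translation": [0, 5, -36], "turn": [0, 0, 0]}, {"translation": [-15, 30, -40], "turn": [0, 0, 0.1]}, {"translation": [-35, 65, -40], "turn": [0, 0, 0.2]}, {"translation": [-55, 100, -40], "turn": [0, 0, 0.3]}, {"translation": [-71, 131, -40], "turn": [0, 0, 0.326]}, {"translation": [-71, 131, -40], "turn": [0, 0, 0.326]}, {"translation": [-71, 131, -40], "turn": [0, 0, 0.326]}, {"translation": [-71, 131, -25], "turn": [0, 0, 0.326]}, {"translation": [-71, 131, -10], "turn": [0, 0, 0.326]}, {"translation": [-71, 131, -3], "turn": [0, 0, 0.326]}, {"translation": [-71, 131, 0], "turn": [0, 0, 0.326]}, {"translation": [-71, 131, 0], "turn": [0, 0, 0.326]}], claw=0.7)

```text
clock: 6.73
position: [0.4951, 0.176, 0.0542]
ee_rot: [1.593, -2.706, 0.0]
force: [0.1, 0.1, -0.9]
width: 0.151
```

```bash
python3 - <<'E'
from h import *
where(); print(arm.observe()['joints'].round(2))
bp((-127.9,69.3,55,-.33),(-50.5,16.7,55,-.33))
w=arm.get_image("wrist")
cv2.imwrite("pics/a1.png",cv2.resize(w,(640,480),interpolation=2))
E
```

```text
6.73 tcp board [-137.1   71.1] 54.2 [ 0.1  0.1 -0.9] 0.151
[-0.24  0.51 -0.27  1.98  0.21  0.68 -2.72]
t [-1.3, -9.3, -0.8] turn [0.001, -0.001, -0.0]
t [23.4, -99.6, -0.8] turn [0.001, -0.001, -0.0]
```

View pics/a1.png

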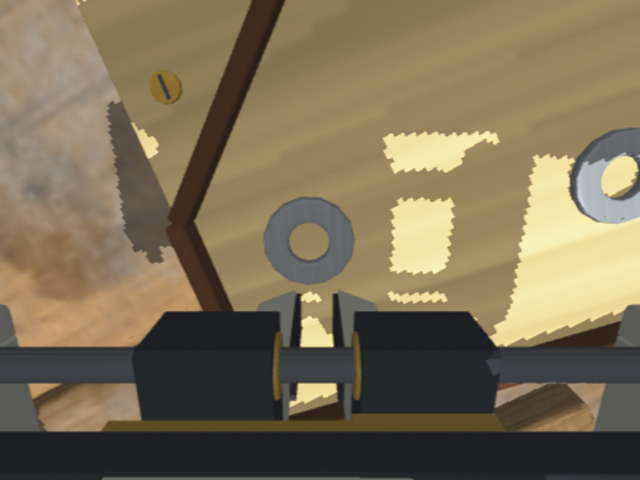

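The left washer is at (309,240), about 3 mm left of the fingers' mid-line (317). I'll correct for that and push diagonally.

Request:
jog_arm(commands=[{"translation": [-4, -4, 0], "turn": [0, 0, 0]}, {"translation": [-4, -10, 0], "turn": [0, 0, 0]}, {"translation": [-3, -18, 0], "turn": [0, 0, 0]}, {"translation": [-1, -27, 0], "turn": [0, 0, 0]}, {"translation": [1, -36, 0], "turn": [0, 0, 0]}, {"translation": [4, -45, 0], "turn": [0, 0, 0]}, {"translation": [7, -54, 0], "turn": [0, 0, 0]}, {"translation": [10, -63, 0], "turn": [0, 0, 0]}, {"translation": [13, -72, 0], "turn": [0, 0, 0]}, {"translation": [16, -81, 0], "turn": [0, 0, 0]}, {"translation": [19, -90, 0], "turn": [0, 0, 0]}, {"translation": [22, -98, 0], "turn": [0, 0, 0]}])

```text
clock: 7.78
position: [0.5708, 0.1091, 0.0548]
ee_rot: [-1.594, 2.707, -0.0]
force: [0.0, 0.2, 0.2]
width: 0.148
```

```bash
python3 - <<'E'
from h import *
where(); print(arm.observe()['joints'].round(2))
w=arm.get_image("wrist")
cv2.imwrite("pics/a2.png",cv2.resize(w,(640,480),interpolation=2))
for d in arm.landmark_of("wrist","washer_1")[:4]: p=at_z("wrist",d["at"],.052); print(d["confidence"],np.round(d["at"],1),w2b(B,p).round(1))
E
```

```text
7.78 tcp board [-50.8  18.6] 54.8 [0.  0.2 0.2] 0.148
[-0.09  0.58 -0.27  1.84  0.21  0.75 -2.55]
0.88 [251.8 199.9] [-23.1   8.3]
0.69 [228.  75.] [39.8 -1.4]
0.62 [422.1 307.4] [-120.2  -66.2]
```

View pics/a2.png

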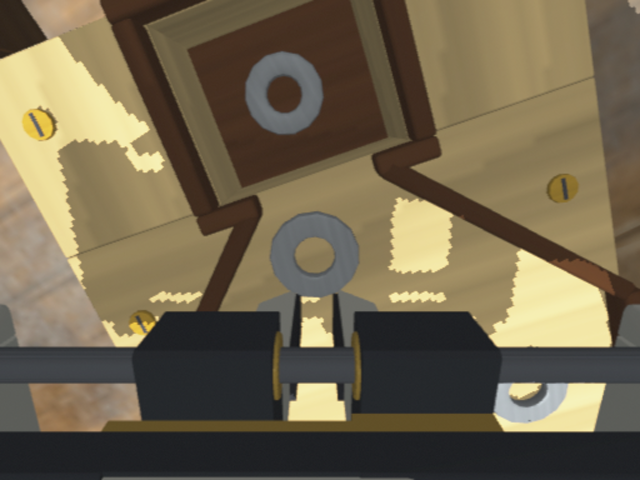

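Washer at (314,255), cradled by the fingers just before the gate (board about −23, +8); the first washer still lies in the slot. I'll back off, straighten the yaw and re-approach.

```bash
python3 -c "
from h import *
bp((-64,8,55,0),(-50,8,55,0),(-29,0,55,0),(-6,0,55,0))"
```

```text
t [13.6, 9.8, -0.3] turn [-0.001, -0.001, -0.332]
t [9.1, -3.4, -0.3] turn [-0.001, -0.001, -0.332]
t [9.8, -25.9, -0.2] turn [-0.001, -0.001, -0.332]
t [2.3, -47.6, -0.2] turn [-0.001, -0.001, -0.332]
```

Request:
jog_arm(commands=[{"translation": [0, 10, 0], "turn": [0, 0, 0]}, {"translation": [5, 15, 0], "turn": [0, 0, -0.1]}, {"translation": [10, 13, 0], "turn": [0, 0, -0.2]}, {"translation": [14, 10, 0], "turn": [0, 0, -0.332]}, {"translation": [14, 10, 0], "turn": [0, 0, -0.332]}, {"translation": [14, 10, 0], "turn": [0, 0, -0.332]}, {"translation": [12, 4, 0], "turn": [0, 0, -0.332]}, {"translation": [9, -3, 0], "turn": [0, 0, -0.332]}, {"translation": [9, -9, 0], "turn": [0, 0, -0.332]}, {"translation": [9, -15, 0], "turn": [0, 0, -0.332]}, {"translation": [10, -21, 0], "turn": [0, 0, -0.332]}, {"translation": [10, -26, 0], "turn": [0, 0, -0.332]}])

```text
clock: 8.88
position: [0.5886, 0.0879, 0.0547]
ee_rot: [2.018, -2.407, 0.0]
force: [0.5, -0.0, -0.2]
width: 0.152
```

```bash
python3 - <<'E'
from h import *
where(); w=arm.get_image("wrist")
for d in arm.landmark_of("wrist","washer_1")[:4]: p=at_z("wrist",d["at"],.052); print(d["confidence"],np.round(d["at"],1),w2b(B,p).round(1))
for d in arm.landmark_of("wrist","gate")[:2]: p=at_z("wrist",d["at"],.052); print("gate",d["confidence"],np.round(d["at"],1),w2b(B,p).round(1))
bp((-29,0,55,0),(-6,0,55,0))
cv2.imwrite("pics/a3.png",cv2.resize(w,(640,480),interpolation=2))
E
```

```text
8.88 tcp board [-29.6   0.8] 54.7 [ 0.5 -0.  -0.2] 0.152
0.79 [251.4 110.8] [45.3  0.8]
0.64 [252.6 200.5] [-1.1  0.1]
gate 0.74 [252.2 198.8] [-0.8  0.7]
gate 0.33 [251.9 203.2] [-3.3  0.9]
t [1.0, -1.0, -0.3] turn [0.0, -0.0, 0.002]
t [1.1, -24.0, -0.3] turn [0.0, -0.0, 0.002]
```

Request:
jog_arm(commands=[{"translation": [1, 0, 0], "turn": [0, 0, 0]}, {"translation": [1, 0, 0], "turn": [0, 0, 0]}, {"translation": [1, -5, 0], "turn": [0, 0, 0]}, {"translation": [1, -10, 0], "turn": [0, 0, 0]}, {"translation": [1, -15, 0], "turn": [0, 0, 0]}, {"translation": [1, -20, 0], "turn": [0, 0, 0]}, {"translation": [1, -24, 0], "turn": [0, 0, 0]}, {"translation": [1, -25, 0], "turn": [0, 0, 0]}, {"translation": [1, -25, 0], "turn": [0, 0, 0]}], claw=1)

```text
clock: 9.78
position: [0.6128, 0.0832, 0.0547]
ee_rot: [-2.019, 2.407, -0.0]
force: [-0.6, 0.2, -0.1]
width: 0.008
```

```bash
python3 - <<'E'
from h import *
where(); w=arm.get_image("wrist")
for d in arm.trace("wrist","washer_1")[:4]: print(d["confidence"],np.round(d["box"]),d["region"].sum())
cv2.imwrite("pics/a4.png",cv2.resize(w,(640,480),interpolation=2))
c=np.array([-118,-65]);n=np.array([np.cos(.45),np.sin(.45)]);s=c-36*n;print(s)
bp((*s,95,.45),(*s,55,.45))
E
```

```text
9.78 tcp board [-4.9  0.4] 54.7 [-0.6  0.2 -0.1] 0.008
0.88 [221. 121.  55.  56.] 1476
0.88 [233. 137.  59.  58.] 2214
0.5 [ 26.  75. 462. 273.] 80344
[-150.41609568  -80.65875923]
t [80.8, 145.1, -40.2] turn [0.0, -0.0, -0.447]
t [80.8, 145.1, -0.2] turn [0.0, -0.0, -0.447]
```

View pics/a4.png

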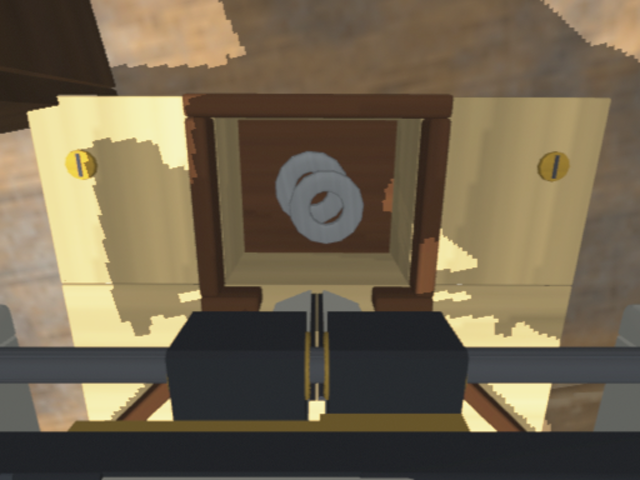

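Two washers now lie in the slot, overlapping at (310,187) and (326,207). Now the right one: gentle yaw at the start (side fence close), turning as it is pushed.

```bash
python3 -c "
from h import *
c=np.array([-117,-65]);n=np.array([np.cos(.2),np.sin(.2)]);s=c-37*n;print(s)
bp((*s,95,.2),(*s,55,.2))"
```

```text
[-153.26246338  -72.35076524]
t [72.5, 148.0, -40.2] turn [0.0, -0.0, -0.197]
t [72.5, 147.9, -0.2] turn [0.0, -0.0, -0.197]
```

Request:
jog_arm(commands=[{"translation": [0, 5, -36], "turn": [0, 0, 0]}, {"translation": [15, 30, -40], "turn": [0, 0, -0.1]}, {"translation": [35, 65, -40], "turn": [0, 0, -0.197]}, {"translation": [55, 100, -40], "turn": [0, 0, -0.197]}, {"translation": [72, 135, -40], "turn": [0, 0, -0.197]}, {"translation": [73, 148, -40], "turn": [0, 0, -0.197]}, {"translation": [73, 148, -40], "turn": [0, 0, -0.197]}, {"translation": [73, 148, -25], "turn": [0, 0, -0.197]}, {"translation": [73, 148, -12], "turn": [0, 0, -0.197]}, {"translation": [73, 148, -4], "turn": [0, 0, -0.197]}, {"translation": [73, 148, 0], "turn": [0, 0, -0.197]}, {"translation": [73, 148, 0], "turn": [0, 0, -0.197]}], claw=0.7)

```text
clock: 10.88
position: [0.454, 0.0374, 0.0541]
ee_rot: [2.246, -2.195, -0.001]
force: [0.1, 0.0, 0.3]
width: 0.148
```

```bash
python3 - <<'E'
from h import *
where(); w=arm.get_image("wrist"); s=arm.observe()
for d in arm.trace("wrist","washer_1")[:4]: 
    b=d["box"];p=at_z("wrist",(b[0]+b[2]/2-.5,b[1]+b[3]/2-.5),.057); print(d["confidence"],np.round(b),w2b(B,p).round(1))
print("tip mid px",proj("wrist",s["position"]))
T=lambda c,y:np.array(c)-27*np.array([np.cos(y),np.sin(y)])
for c,y in[((-117,-65),.2),((-98,-59),.3),((-79,-46),.45),((-52,-26),.5),((-25,-6),.5)]: bp((*T(c,y),55,y))
E
```

```text
10.88 tcp board [-153.2  -72.6] 54.1 [0.1 0.  0.3] 0.148
0.69 [212. 153.  73.  69.] [-117.2  -63.2]
tip mid px [251.65227878 250.13232333]
t [-0.3, -9.6, -0.0] turn [-0.0, 0.0, 0.0]
t [0.3, -29.5, -0.0] turn [-0.0, 0.0, -0.1]
t [-4.6, -51.4, -0.0] turn [-0.0, 0.0, -0.25]
t [-17.6, -82.2, -0.0] turn [-0.0, 0.0, -0.3]
t [-31.8, -112.7, 0.0] turn [-0.0, 0.0, -0.3]
```

Request:
jog_arm(commands=[{"translation": [-1, -6, -1], "turn": [0, 0, 0]}, {"translation": [-1, -12, -1], "turn": [0, 0, 0]}, {"translation": [0, -20, -1], "turn": [0, 0, -0.05]}, {"translation": [0, -29, -1], "turn": [0, 0, -0.1]}, {"translation": [-2, -37, -1], "turn": [0, 0, -0.15]}, {"translation": [-3, -45, -1], "turn": [0, 0, -0.2]}, {"translation": [-5, -52, -1], "turn": [0, 0, -0.25]}, {"translation": [-8, -60, -1], "turn": [0, 0, -0.27]}, {"translation": [-12, -69, -1], "turn": [0, 0, -0.29]}, {"translation": [-16, -78, -1], "turn": [0, 0, -0.3]}, {"translation": [-20, -86, -1], "turn": [0, 0, -0.3]}, {"translation": [-24, -94, -1], "turn": [0, 0, -0.3]}])

```text
clock: 11.98
position: [0.5484, 0.0638, 0.0559]
ee_rot: [-2.549, 1.836, -0.0]
force: [0.6, -0.1, 0.0]
width: 0.149
```

```bash
cat > st.py <<'E'
from h import *
where(); w=arm.get_image("wrist"); s=arm.observe()
for d in arm.landmark_of("wrist","washer_1")[:4]: p=at_z("wrist",d["at"],.052); print(d["confidence"],np.round(d["at"],1),w2b(B,p).round(1))
print("tip mid px",proj("wrist",s["position"]))
E
python3 - <<'E'
from st import *
T=lambda c,y:np.array(c)-27*np.array([np.cos(y),np.sin(y)])
for c,y in[((-25,-6),.5)]: bp((*T(c,y),55,y))
bp((-64,-6,55),(-52,-6,55),(-29,0,55))
E
```

```text
11.98 tcp board [-64.9 -30. ] 55.9 [ 0.6 -0.1  0. ] 0.149
0.88 [291.8  43.8] [36.3  4.4]
0.85 [252.4 202.3] [-41.2 -16.8]
0.71 [295.4  61.7] [30.5 -1. ]
tip mid px [251.47576368 248.08563312]
t [-1.4, -18.8, 1.0] turn [-0.001, 0.001, -0.0]
t [-20.1, -11.5, 1.0] turn [-0.001, 0.001, 0.5]
t [-14.3, -22.1, 1.0] turn [-0.001, 0.001, 0.5]
t [-8.6, -45.1, 1.0] turn [-0.001, 0.001, 0.5]
```

Request:
jog_arm(commands=[{"translation": [-1, -7, 1], "turn": [0, 0, 0]}, {"translation": [-1, -14, 1], "turn": [0, 0, 0]}, {"translation": [-1, -19, 1], "turn": [0, 0, 0]}, {"translation": [-1, -19, 1], "turn": [0, 0, 0]}, {"translation": [-3, -8, 1], "turn": [0, 0, 0]}, {"translation": [-6, -3, 1], "turn": [0, 0, 0.1]}, {"translation": [-12, -5, 1], "turn": [0, 0, 0.22]}, {"translation": [-16, -9, 1], "turn": [0, 0, 0.34]}, {"translation": [-20, -11, 1], "turn": [0, 0, 0.46]}, {"translation": [-20, -11, 1], "turn": [0, 0, 0.5]}, {"translation": [-20, -11, 1], "turn": [0, 0, 0.5]}, {"translation": [-20, -11, 1], "turn": [0, 0, 0.5]}])

```text
clock: 13.08
position: [0.5514, 0.0856, 0.0549]
ee_rot: [2.018, -2.407, 0.0]
force: [0.1, -0.6, -0.0]
width: 0.152
```

```bash
python3 - <<'E'
from st import *
bp((-52,-6,55),(-29,0,55))
E
```

```text
13.08 tcp board [-65.8  -8. ] 54.9 [ 0.1 -0.6 -0. ] 0.152
0.95 [253.7 176. ] [-24.1  -9.3]
0.88 [233.7  47.2] [37.5  0.2]
0.61 [247.8  59.6] [32.2 -6.3]
tip mid px [251.49776804 250.39372758]
t [-2.2, -13.8, -0.2] turn [0.0, -0.0, 0.001]
t [-8.2, -36.8, -0.2] turn [0.0, -0.0, 0.001]
```

Request:
jog_arm(commands=[{"translation": [1, -6, 0], "turn": [0, 0, 0]}, {"translation": [1, -12, 0], "turn": [0, 0, 0]}, {"translation": [0, -16, 0], "turn": [0, 0, 0]}, {"translation": [-2, -20, 0], "turn": [0, 0, 0]}, {"translation": [-3, -24, 0], "turn": [0, 0, 0]}, {"translation": [-5, -28, 0], "turn": [0, 0, 0]}, {"translation": [-7, -32, 0], "turn": [0, 0, 0]}, {"translation": [-8, -36, 0], "turn": [0, 0, 0]}, {"translation": [-8, -36, 0], "turn": [0, 0, 0]}])

```text
clock: 13.93
position: [0.5893, 0.0875, 0.0548]
ee_rot: [-2.016, 2.409, -0.0]
force: [-0.5, -0.2, -0.4]
width: 0.15
```

```bash
python3 - <<'E'
from st import *
bp((-29,0,55),(-5,0,55))
E
```

```text
13.93 tcp board [-28.8   0.5] 54.8 [-0.5 -0.2 -0.4] 0.15
0.93 [255.  201.1] [-1.9 -1.7]
0.67 [260.1 127.7] [36.8 -4.1]
0.63 [247.3 111.7] [44.5  2.3]
tip mid px [251.29792221 249.74576678]
t [0.2, -0.7, -0.3] turn [0.0, -0.0, -0.0]
t [0.2, -24.7, -0.3] turn [0.0, -0.0, -0.0]
```

Request:
jog_arm(commands=[{"translation": [0, 0, 0], "turn": [0, 0, 0]}, {"translation": [0, 0, 0], "turn": [0, 0, 0]}, {"translation": [0, -5, 0], "turn": [0, 0, 0]}, {"translation": [0, -10, 0], "turn": [0, 0, 0]}, {"translation": [0, -15, 0], "turn": [0, 0, 0]}, {"translation": [0, -20, 0], "turn": [0, 0, 0]}, {"translation": [0, -24, 0], "turn": [0, 0, 0]}, {"translation": [0, -25, 0], "turn": [0, 0, 0]}, {"translation": [0, -25, 0], "turn": [0, 0, 0]}, {"translation": [0, -20, -20], "turn": [0, 0, 0]}, {"translation": [0, -15, -50], "turn": [0, 0, 0]}, {"translation": [0, -15, -90], "turn": [0, 0, 0]}], claw=1)

```text
clock: 15.03
position: [0.6001, 0.0845, 0.1432]
ee_rot: [2.014, -2.404, -0.005]
force: [0.8, 0.3, 0.0]
width: 0.006
```

Request:
jog_arm(commands=[{"translation": [0, 0, 0], "turn": [0, 0, 0]}, {"translation": [0, 0, 0], "turn": [0, 0, 0]}, {"translation": [0, 0, 0], "turn": [0, 0, 0]}, {"translation": [0, 0, 0], "turn": [0, 0, 0]}, {"translation": [0, 0, 0], "turn": [0, 0, 0]}, {"translation": [0, 0, 0], "turn": [0, 0, 0]}])

```text
clock: 15.53
position: [0.6025, 0.0844, 0.1436]
ee_rot: [2.015, -2.408, -0.002]
force: [0.7, 0.4, -0.3]
width: 0.003
```

```bash
python3 - <<'E'
from st import *
for d in arm.trace("wrist","washer_1")[:5]: print(d["confidence"],np.round(d["box"]))
cv2.imwrite("pics/end.png",cv2.resize(w,(800,600),interpolation=2))
E
```

```text
15.53 tcp board [-15.3  -0.2] 143.6 [ 0.7  0.4 -0.3] 0.003
0.9 [248.7 122.2] [48.1  2.7]
0.89 [266.5 145.5] [ 30.1 -11.4]
0.69 [261.4 140.3] [34.2 -7.3]
tip mid px [251.78323478 250.37755852]
0.86 [245. 123.  41.  37.]
0.85 [241. 119.  35.  34.]
0.81 [231. 105.  38.  33.]
0.28 [  0. 188.  13.  43.]
```

View pics/end.png

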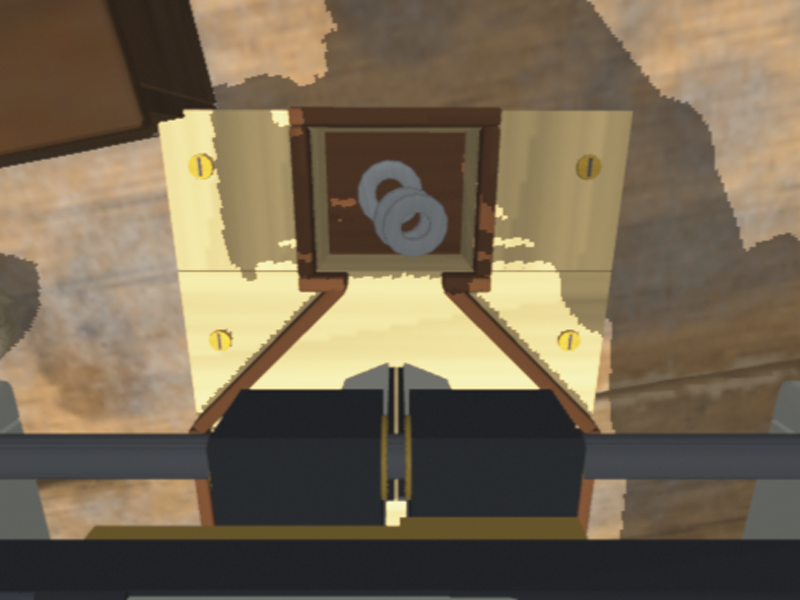

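All three washers lie in the slot, stacked around (390,190) to (415,222), and the tool is clear of the board. I'll hand in.

```bash
python3 -c "
from cell import arm
print(arm.sign_off())"
```

```text
the job is handed in; nothing more can be done
None
```

I pushed all three washers through the gate one at a time, in the order middle, left, right. Each dropped into the slot, and the job was handed in at about 15.6 s of the 72 s allowed. I used the two fingertips held slightly apart as a cradle, then shut them for the last push through the gate.

- **Slot:** the last wrist picture shows all three washers down in it, overlapping one another, and the network found all three there. I took that picture about half a second after the tool had lifted clear, and did not compare it with a second one for stillness.
- **Forces and tool:** wrist force readings stayed around 1 N, and the tool ended about 90 mm above the board's floor, touching nothing.
- **Failed call:** one move call was refused because its rows lacked the turn key; nothing moved, and I sent it again.
- **Pose estimate:** the first board pose was about 3 mm off sideways when checked at the gate, so I corrected it before the first final push.
- **Joint range:** joint 7 came close to its limit once, reading −2.72 against −2.74, but did not pass it.
- **Not checked:** I took no final picture of the whole bench, but the tool's only low moves were over the board.

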